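# Count out six bearing balls on the tilting board

## Robot

A 6-joint arm with a two-finger parallel gripper is mounted at the origin on the work surface. World frame = base frame: x ahead of the robot, y to its left, z up, the work surface at z = 0. Lengths are in mm, angles in rad, forces in N, time in s.
With the tool pointing down it reaches from about 275 to 750 mm from the base axis. Payload 10.2 kg.
Tool frame: the origin (TCP) lies at the very end of the fingers, on their centre line; the grasp point (between the pads) lies 19 mm behind it; z points along the fingers, y is the line along which they close (so a half turn about z gives the same grasp; the last joint's range is limited). The gripper opens to 85 mm and grips with 20 to 120 N. Pads are 22 mm wide; open, the fingers measure 114 mm over their backs; the gripper's body (76 mm by 85 mm) begins 54 mm behind the grasp point. The pads swing forward as they close: fully open they stand 13 mm farther back than shut.
Start: joints at [0.881, 0.313, 1.498, -0, 1.331, -0.223], TCP at [236.279, 468.832, 231.294] pointing down, gripper open.
Joint ranges: [-2.94, 2.94], [-0.97, 2.17], [0.19, 2.56], [-1.23, 4.37], [0.02, 3.11], [-2.88, 2.88]. Speed limits (rad/s): [2.39, 2.39, 3.01, 3.14, 3.14, 3.14].

## Interface

Orientations are given as a unit quaternion [w, x, y, z].
In Python, from rig import ctrl gives the robot as it stands.
- The arm moves only by the shell command python3 -m inch 'ROWS' [OPENING] [FORCE]. ROWS is text: rows parted by semicolons, each of 6 numbers parted by spaces: the shift along the tool's x, y, z in mm, then the turn, a rotation vector about the tool's x, y, z in units of 6 degrees (1.0 is 6 degrees). A call has exactly 10 rows; each row shifts and turns the commanded pose from where the row before left it, along the tool's axes as they then stand; what a row does not reach is not made up. A row lasts 1/12 s, in which the tool goes at most 41.7 mm and 7.16 degrees, less where a joint would pass 70% of its speed; a pose out of reach is approached as far as the arm can. A call with a gripper value outside its range is refused whole. OPENING is the opening, from 0 (shut) to 1 (fully open), set as the call begins (- or left out, the last holds). The fingers move at their own pace and stop on an object; FORCE is the grip in N (left out, the last holds). Time passes only in rows, so rows that do not move let the fingers close, or fill a call up. It gives the time, the measured TCP pose, the force, the opening and the grip force at its end, in the units of the state.
- ctrl.sense(): the state, without advancing time (a new reading comes with each control period).
- ctrl.capture(name): name is "scene" or "top" or "wrist"; returns a dict with "image" (420x560x3 uint8, red, green, blue), "intrinsics" (3x3 intrinsics, pixels), "D" ([k1, k2, p1, p2, k3] as OpenCV has them; the pictures are not rectified), "rvec" (rotation vector, rad) and "tvec" (3), from world to camera coordinates, as OpenCV has them. Camera axes: x right, y down, z forward; pixel columns grow to the right and rows downward; lengths in mm; the calibration is good to about 2 mm. A picture is of the moment at which its call begins. There is no depth.
- ctrl.finish_job(): hands the job in; it is judged then, once.
The state is a dict: "time_s": time; "joints": joint angles; "dq": joint speeds; "tau": joint torques, N m; "eef_pos": TCP position; "ee_rot": TCP orientation; "force": force on the tool from outside, world axes, zero at the start; "wrist_torque": the same for the moment, N m; "grip_width": opening from 0.0 (shut) to 1.0 (fully open); "grip_force": force on a finger pad.
Only numpy, scipy, OpenCV 4.12 (cv2) and the standard library are available. Lean on these libraries where they do the work, as an engineer would, in place of code of your own. Each camera call takes 0.05 s, during which the arm holds its last target. There are 200 camera calls.

## Task

Count out six bearing balls: tip the counting board gently away from the channel until all six pockets hold a ball, then tip it back so that the three left over run back into the channel. Leave the board level with the gate slid fully shut across the channel; do not touch the balls, lose any off the board or disturb the other things on the bench.

Things in the scene. Friction and masses are not known exactly. Their poses are not given: they have to be found in the camera images.
- stand: grey steel stand bolted to the bench: foot plate 170 x 150 x 8 mm, two cheeks 36 mm wide, 8 mm thick, up to 111 mm high, at y = +-54 mm. Origin: centre of its underside, on the bench. z up; y along the board's hinge axis, 100 mm above the origin; x along the board's length: channel at the -x end, pockets towards +x; lever on the -y side, gate tab on the +y side
- board (a joint): tilt (rad) of the counting board: 0 level; positive tips the pocket (+x) end down, negative the channel end; stops at +-0.6. Stiff hinge (0.4 N m), stays where left. Balls start to roll at +0.1 and fill the pockets by about +0.3; tipped faster than about 0.3 rad/s they can skip a pocket or jump the +x lip. A ball stopped against a filled pocket rolls over it by 25 degrees (0.44 rad)
- board_pivot (a point): centre of the board on the hinge, at deck height; turns with the board: x along the lanes away from the channel, y along the hinge, z normal to the deck. Light wooden tray 192 x 88 mm, side and channel-end walls 24 mm above the deck. Three lanes along x, each 24 mm wide, centred on y = -27, 0, +27 mm, parted over their full length by aluminium ribs 3 mm thick, 16 mm high
- pockets (a point): middle of the six pockets, at deck height (x = +23 mm, y = 0 of board_pivot). Two in each lane, centred on x = +5 and +41 mm of board_pivot, 21.6 mm long, as wide as the lane, 19.4 mm deep: a seated ball is flush with the deck (centre 9.4 mm below it) and others roll over it. Beyond them a 35 mm run-out to the end wall at x = +87 mm, a pouring lip only 6.5 mm high: fast balls jump it
- channel (a point): middle of the channel, at deck height (x = -56 mm, y = 0 of board_pivot). The channel is the part of the lanes from x = -20 to -91 mm; its floor falls 6 degrees towards the -x end, so balls stay in it while the board is level
- lever_knob (a point): centre of the black ball knob, 26 mm diameter, on top of the board's steel lever (10 mm thick): fixed to the board at x = 0, y = -68, z = +105 mm of board_pivot; upright when the board is level, leans to +x when the tilt is positive. Moving it takes about 6 N
- gate (a joint): travel (m) of the gate across the channel's mouth (x = -22 mm of the board): 0 open, 0.0135 shut, stops at both; slides along the board's -y to shut with 1.5 N of friction and stays where left. An aluminium bar just above the board's walls with three hanging 4 mm pins: open, they stand at ribs and wall; shut, one stands in the middle of each lane
- gate_tab (a point): middle of the gate's upright tab, a plate 22 mm along x and 8 mm along y; this point is 50 mm above the deck, the tab reaches from 25 to 61 mm above it; at x = -22, y = +52 mm of board_pivot when open. Push its +y face towards -y to shut the gate, or pinch it along y
- ball0_center (a point): centre of a steel bearing ball, 20 mm diameter, 33 g; starts in the channel, in the lane at board y = -27 mm, and stays in that lane
- ball1_center (a point): centre of a steel bearing ball, 20 mm diameter, 33 g; starts in the channel, in the lane at board y = -27 mm, and stays in that lane
- ball2_center (a point): centre of a steel bearing ball, 20 mm diameter, 33 g; starts in the channel, in the lane at board y = -27 mm, and stays in that lane
- ball3_center (a point): centre of a steel bearing ball, 20 mm diameter, 33 g; starts in the channel, in the lane at board y = 0 mm, and stays in that lane
- ball4_center (a point): centre of a steel bearing ball, 20 mm diameter, 33 g; starts in the channel, in the lane at board y = 0 mm, and stays in that lane
- ball5_center (a point): centre of a steel bearing ball, 20 mm diameter, 33 g; starts in the channel, in the lane at board y = 0 mm, and stays in that lane
- ball6_center (a point): centre of a steel bearing ball, 20 mm diameter, 33 g; starts in the channel, in the lane at board y = 27 mm, and stays in that lane
- ball7_center (a point): centre of a steel bearing ball, 20 mm diameter, 33 g; starts in the channel, in the lane at board y = 27 mm, and stays in that lane
- ball8_center (a point): centre of a steel bearing ball, 20 mm diameter, 33 g; starts in the channel, in the lane at board y = 27 mm, and stays in that lane
- jar: glass jar with a yellow lid, 64 mm diameter, 90 mm high; bystander; origin at its underside's centre
- can: steel can with a red band, 60 mm diameter, 100 mm high; bystander; origin at its underside's centre
- screwdriver: screwdriver lying on the bench; bystander; origin at its underside's centre
- wrench: steel wrench lying on the bench between robot and stand; bystander; origin at its underside's centre
- brush: brush lying on the bench on the far side of the stand; bystander; origin at its underside's centre

How it is judged (in metres and radians):
On the way, in this order (a step that is already met when the one before it is completed fails the run):
1. the board is tipped away from the channel (tilt over 0.12 rad) (value of joint board above 0.12 rad), for 0.1 s.
2. each of the six pockets holds a ball (((z of ball0_center in the frame of board_pivot below -0.006 m and x of ball0_center in the frame of board_pivot between -0.003 and 0.013 m) or (z of ball1_center in the frame of board_pivot below -0.006 m and x of ball1_center in the frame of board_pivot between -0.003 and 0.013 m) or (z of ball2_center in the frame of board_pivot below -0.006 m and x of ball2_center in the frame of board_pivot between -0.003 and 0.013 m)) and ((z of ball3_center in the frame of board_pivot below -0.006 m and x of ball3_center in the frame of board_pivot between -0.003 and 0.013 m) or (z of ball4_center in the frame of board_pivot below -0.006 m and x of ball4_center in the frame of board_pivot between -0.003 and 0.013 m) or (z of ball5_center in the frame of board_pivot below -0.006 m and x of ball5_center in the frame of board_pivot between -0.003 and 0.013 m)) and ((z of ball6_center in the frame of board_pivot below -0.006 m and x of ball6_center in the frame of board_pivot between -0.003 and 0.013 m) or (z of ball7_center in the frame of board_pivot below -0.006 m and x of ball7_center in the frame of board_pivot between -0.003 and 0.013 m) or (z of ball8_center in the frame of board_pivot below -0.006 m and x of ball8_center in the frame of board_pivot between -0.003 and 0.013 m)) and ((z of ball0_center in the frame of board_pivot below -0.006 m and x of ball0_center in the frame of board_pivot between 0.033 and 0.049 m) or (z of ball1_center in the frame of board_pivot below -0.006 m and x of ball1_center in the frame of board_pivot between 0.033 and 0.049 m) or (z of ball2_center in the frame of board_pivot below -0.006 m and x of ball2_center in the frame of board_pivot between 0.033 and 0.049 m)) and ((z of ball3_center in the frame of board_pivot below -0.006 m and x of ball3_center in the frame of board_pivot between 0.033 and 0.049 m) or (z of ball4_center in the frame of board_pivot below -0.006 m and x of ball4_center in the frame of board_pivot between 0.033 and 0.049 m) or (z of ball5_center in the frame of board_pivot below -0.006 m and x of ball5_center in the frame of board_pivot between 0.033 and 0.049 m)) and ((z of ball6_center in the frame of board_pivot below -0.006 m and x of ball6_center in the frame of board_pivot between 0.033 and 0.049 m) or (z of ball7_center in the frame of board_pivot below -0.006 m and x of ball7_center in the frame of board_pivot between 0.033 and 0.049 m) or (z of ball8_center in the frame of board_pivot below -0.006 m and x of ball8_center in the frame of board_pivot between 0.033 and 0.049 m))), for 0.1 s.
3. each of the six pockets holds a ball and one ball of each lane is back in the channel (all of step 2 and x of any of ball0_center, ball1_center, ball2_center in the frame of board_pivot below -0.03 m and x of any of ball3_center, ball4_center, ball5_center in the frame of board_pivot below -0.03 m and x of any of ball6_center, ball7_center, ball8_center in the frame of board_pivot below -0.03 m), for 0.2 s.
4. the gate is shut (value of joint gate above 0.0115 m), for 0.2 s.
At the end, for the whole second after the job is handed in: Each of the six pockets holds a ball (centre over 6 mm below the deck), the other three are in the channel (centre over 30 mm from the hinge, on the channel side), the gate is shut (over 11.5 of 13.5 mm), the board is level within 0.1 rad, and board and balls are at rest (all of step 3 and value of joint gate above 0.0115 m and value of joint board between -0.1 and 0.1 rad and velocity of joint board between -0.05 and 0.05 rad/s and linear speed of each of ball0, ball1, ball2, ball3, ball4, ball5, ball6, ball7, ball8 below 0.05 m/s); the robot touches nothing.
It fails at once if a ball falls off the board (below 35 mm above the bench) (height (world z) of any of ball0_center, ball1_center, ball2_center, ball3_center, ball4_center, ball5_center, ball6_center, ball7_center, ball8_center below 0.035 m).
It fails at once if the robot touches a ball (contact force between any of the fingers, the arm and ball0 above 0.3 N or contact force between any of the fingers, the arm and ball1 above 0.3 N or contact force between any of the fingers, the arm and ball2 above 0.3 N or contact force between any of the fingers, the arm and ball3 above 0.3 N or contact force between any of the fingers, the arm and ball4 above 0.3 N or contact force between any of the fingers, the arm and ball5 above 0.3 N or contact force between any of the fingers, the arm and ball6 above 0.3 N or contact force between any of the fingers, the arm and ball7 above 0.3 N or contact force between any of the fingers, the arm and ball8 above 0.3 N).
It fails at once if a bystander is moved by more than 30 mm (distance of any of jar, can, screwdriver, wrench, brush from where it was at the start of the episode above 0.03 m).
It also fails if it takes over 54 s, if anything falls off the work surface, if the arm or the gripper's body presses on something with over 40 N, if the wrist force passes 120 N, or if a joint passes its speed limit or range.

## Working session

There is one attempt and no reset: what is moved stays moved. The work goes in short steps, Python scripts to look and compute and a shell command to move; the robot and the scene stay as the last step left them, time stands still between calls to the robot, and variables do not carry over. Pictures are saved under pics/ and viewed, at most 10 in all, crops included, and the job is handed in when it is done.

```bash
mkdir -p pics
python3 - <<'E'
from rig import ctrl
import cv2,numpy as np,pickle
d={}
for n in("scene","top"):
    c=ctrl.capture(n);d[n]=c
    cv2.imwrite(f"pics/{n}0.png",c["image"][:,:,::-1])
    print(n,cv2.Rodrigues(c["rvec"])[0].round(3).tolist(),c["tvec"],c["intrinsics"],c["D"])
pickle.dump(d,open("c0.pkl","wb"))
s=ctrl.sense();print(s)
E
```

```text
scene [[0.734, 0.679, 0.011], [0.573, -0.61, -0.547], [-0.365, 0.408, -0.837]] [-479.94585286 -224.18920143 1181.13234747] [[477.70117994   0.         284.94086158]
 [  0.         477.70117994 211.14918233]
 [  0.           0.           1.        ]] [0.05091338 0.         0.         0.         0.        ]
top [[0.024, -1.0, 0.014], [-0.982, -0.026, -0.188], [0.188, -0.01, -0.982]] [  65.822704    609.05503522 1032.01630864] [[498.79809427   0.         283.04063718]
 [  0.         498.79809427 208.20939541]
 [  0.           0.           1.        ]] [-0.10212155  0.          0.          0.          0.        ]
{'time_s': 0.1, 'joints': array([ 8.80636115e-01,  3.13414230e-01,  1.49832159e+00,  5.76519446e-06,
        1.33101645e+00, -2.23410948e-01]), 'dq': array([-0.00144084, -0.00027116, -0.00345004, -0.00065218,  0.000293  ,
        0.00022886]), 'tau': array([ 3.84844607e-03, -4.12906516e+01, -2.60138744e+01, -1.12254154e-04,
        3.13583674e-03, -1.14447707e-05]), 'eef_pos': array([236.11477159, 468.66393311, 230.79685549]), 'ee_rot': array([-2.58246069e-04,  2.31262613e-01,  9.72891190e-01, -5.19128385e-04]), 'force': array([0.4221884 , 0.09675434, 0.30721681]), 'wrist_torque': array([-0.03767384,  0.02606825, -0.0071056 ]), 'grip_force': 0.0, 'grip_width': 0.9970220590631209}
```

View pics/scene0.png

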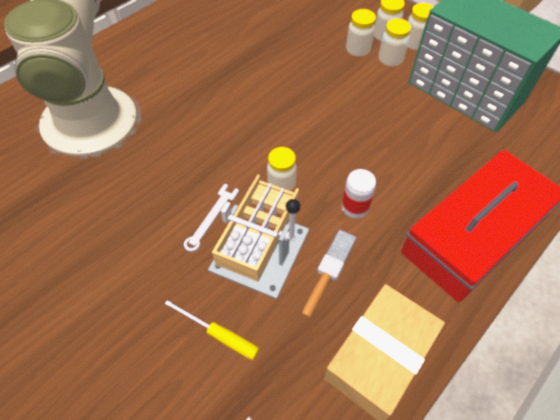

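View pics/top0.png

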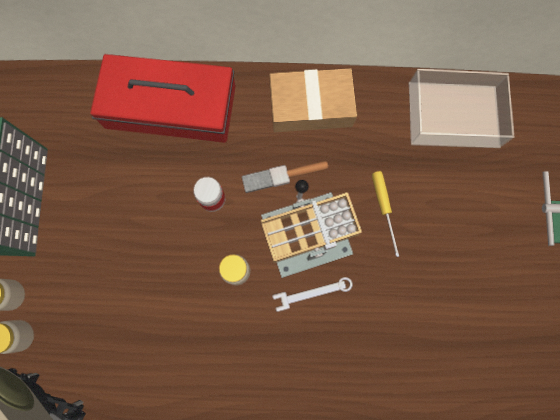

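The scene view shows the knob at (293,206), balls around (245,243) and the gate bar across at about (255,225). In the top view the knob is at (302,186), the balls around (338,215), and the gate tab near (317,255). The channel points to world −y and the lever is on the far side.

```bash
cat > h.py <<'E'
import cv2,numpy as np
def ray(c,p):
    R=cv2.Rodrigues(c["rvec"])[0];u=cv2.undistortPoints(np.array([[p]],float),c["intrinsics"],c["D"])[0,0]
    return -R.T@np.ravel(c["tvec"]),R.T@np.array([u[0],u[1],1])
def plane(c,p,z):
    o,d=ray(c,p);return o+d*(z-o[2])/d[2]
def tri(c1,p1,c2,p2):
    A=[];b=[]
    for c,p in((c1,p1),(c2,p2)):
        o,d=ray(c,p);d/=np.linalg.norm(d);P=np.eye(3)-np.outer(d,d);A.append(P);b.append(P@o)
    x,r,*_=np.linalg.lstsq(np.vstack(A),np.hstack(b),rcond=None);return x,r**.5
def proj(c,P):
    return cv2.projectPoints(np.array(P,float).reshape(-1,1,3),c["rvec"],c["tvec"],c["intrinsics"],c["D"])[0].reshape(-1,2)
def dark(c,x0,y0,x1,y1,t=45):
    m=(c["image"][y0:y1,x0:x1].max(2)<t).astype(np.uint8)
    n,l,s,ce=cv2.connectedComponentsWithStats(m);i=1+s[1:,4].argmax();return ce[i]+[x0,y0],s[i,4]
E
python3 - <<'E'
from h import *
import pickle
d=pickle.load(open("c0.pkl","rb"));S,T=d["scene"],d["top"]
a=dark(S,278,192,308,220);b=dark(T,290,175,315,198);print(a,b,tri(S,a[0],T,b[0]))
im=T["image"][150:310,220:420,::-1];cv2.imwrite("pics/tc.png",cv2.resize(im,None,fx=3.75,fy=3.75,interpolation=2))
im=S["image"][140:300,180:340,::-1];cv2.imwrite("pics/sc.png",cv2.resize(im,None,fx=3.75,fy=3.75,interpolation=2))
E
```

```text
(array([296.5, 209.5]), np.int32(2)) (array([301.24752475, 185.76237624]), np.int32(101)) (array([627.37399177,  50.57355914, 195.26303113]), array([3.83890882]))
```

View pics/tc.png

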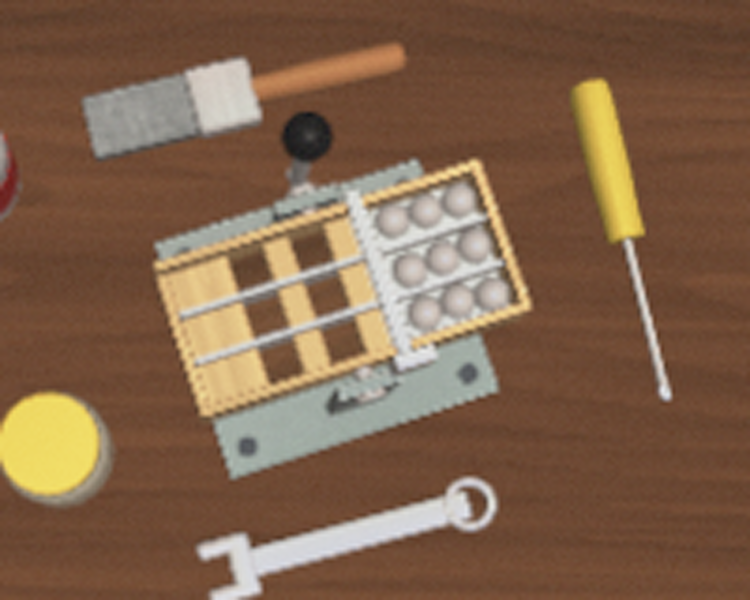

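View pics/sc.png

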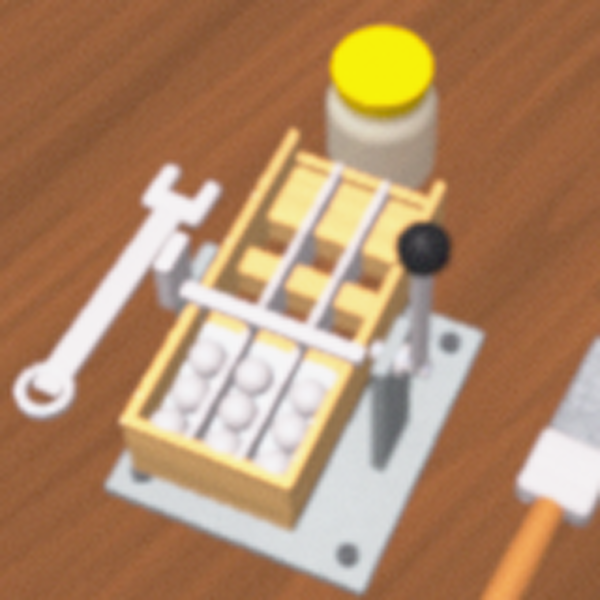

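The crops show the tray rim corners at (155,265), (205,415), (530,308) and (477,160) in the top crop. The knob is at (307,136) in the top crop and (424,248) in the scene crop. The gate tab is at (417,356) in the top crop.

Run:
```python
from h import *
import pickle
from scipy.spatial.transform import Rotation as Ro
d=pickle.load(open("c0.pkl","rb"));S,T=d["scene"],d["top"]
t=lambda x,y:(220+x/3.75-.37,150+y/3.75-.37)
s=lambda x,y:(180+x/3.75-.37,140+y/3.75-.37)
k=tri(S,s(424,248),T,t(307,136));print("knob",k)
C=[plane(T,t(*p),124)[:2] for p in((155,265),(205,415),(530,308),(477,160))]
print(np.round(C,1),[np.linalg.norm(C[i]-C[i-1]).round(1) for i in range(4)])
ce=np.mean(C,0);ax=C[0]+C[1]-C[2]-C[3];yaw=np.arctan2(ax[1],ax[0])
ay=C[1]+C[2]-C[0]-C[3];yaw2=np.arctan2(ay[1],ay[0])-np.pi/2
print("ce",ce,"yaw",yaw,yaw2)
u=np.array([np.cos(yaw),np.sin(yaw)]);v=np.array([-u[1],u[0]])
print("knob pred",ce-68*v,"tab pred",ce-22*u+52*v,"tab seen",plane(T,t(417,356),161))
F=[plane(T,t(*p),8)[:2] for p in((157,243),(235,477),(497,388),(418,160))];print("foot",np.round(F,1),np.mean(F,0))
for n,P in(("jar",plane(T,t(50,445),90)),("can",plane(T,((207),190),100)),("brush",plane(T,t(170,115),12)),("brush2",plane(T,t(400,52),12)),("wr",plane(T,t(470,500),8)),("wr2",plane(T,t(225,565),8))):print(n,P.round())
s_=__import__("rig").ctrl.sense();q=s_["ee_rot"];print(Ro.from_quat(q,scalar_first=True).as_matrix().round(3))
```

```text
knob (array([623.18282396,  48.75111913, 205.02097257]), array([0.46351081]))
[[568.2 126.1]
 [487.4  96.8]
 [549.7 -78.3]
 [631.4 -49.3]] [np.float64(186.5), np.float64(85.9), np.float64(185.8), np.float64(86.7)]
ce [559.17805144  23.82060323] yaw 1.9147686215986586 -4.367707799343611
knob pred [623.19478294  46.75219907] tab pred [517.64312601 -14.42661849] tab seen [517.60756842 -12.80164078 161.        ]
foot [[600.9 129.4]
 [460.9  78.6]
 [517.7 -77.8]
 [656.9 -29.2]] [559.1087214   25.24038361]
jar [471. 182.  90.]
can [634. 243. 100.]
brush [680. 124.  12.]
brush2 [724. -17.  12.]
wr [450. -62.   8.]
wr2 [409.  83.   8.]
[[-0.893  0.45  -0.001]
 [ 0.45   0.893 -0.001]
 [ 0.    -0.001 -1.   ]]
```

```bash
python3 -m inch '0 0 -2 0 0 .9; 0 0 -2 0 0 .9; 0 0 -2 0 0 .9; 0 0 -2 0 0 .9; 0 0 -2 0 0 .9; 0 0 -2 0 0 .9; 0 0 -2 0 0 .9; 0 0 -2 0 0 .95; 0 0 -2 0 0 0; 0 0 -2 0 0 0' 0.7 && python3 -m inch '-26.3 11.1 0 0 0 0;-26.3 11.1 0 0 0 0;-26.3 11.1 0 0 0 0;-26.3 11.1 0 0 0 0;-26.3 11.1 0 0 0 0;-26.3 11.1 0 0 0 0;-26.3 11.1 0 0 0 0;-26.3 11.1 0 0 0 0;-26.3 11.1 0 0 0 0;-26.3 11.1 0 0 0 0' && python3 -m inch '-26.3 11.1 0 0 0 0;-26.3 11.1 0 0 0 0;-26.3 11.1 0 0 0 0;-26.3 11.1 0 0 0 0;-26.3 11.1 0 0 0 0;-26.3 11.1 0 0 0 0;-26.3 11.1 0 0 0 0;-26.3 11.1 0 0 0 0;-26.3 11.1 0 0 0 0;-26.3 11.1 0 0 0 0' && python3 -m inch '0 0 0 0 0 0;0 0 0 0 0 0;0 0 0 0 0 0;0 0 0 0 0 0;0 0 0 0 0 0;0 0 0 0 0 0;0 0 0 0 0 0;0 0 0 0 0 0;0 0 0 0 0 0;0 0 0 0 0 0'
python3 - <<'E'
from rig import ctrl
from h import *
c=ctrl.capture("wrist");cv2.imwrite("pics/w1.png",c["image"][:,:,::-1]);s=ctrl.sense();print(s["joints"])
P=s["eef_pos"];print(proj(c,[[623.2,47.7,205],P]))
E
```

```text
time_s: 0.93
eef_pos: [236.2, 468.7, 251.2]
ee_rot: [-0.0, 0.574, 0.819, -0.0]
force: [1.4, 0.3, -0.1]
grip_width: 0.697
grip_force: 0.0
time_s: 1.77
eef_pos: [430.4, 257.6, 251.3]
ee_rot: [-0.0, 0.574, 0.819, -0.0]
force: [0.2, 0.7, 0.3]
grip_width: 0.702
grip_force: 0.0
time_s: 2.6
eef_pos: [623.7, 47.6, 251.1]
ee_rot: [-0.0, 0.574, 0.819, -0.0]
force: [0.5, -0.1, -0.4]
grip_width: 0.703
grip_force: 0.0
time_s: 3.43
eef_pos: [623.0, 48.9, 251.3]
ee_rot: [0.0, 0.575, 0.818, 0.0]
force: [0.1, 0.7, 0.0]
grip_width: 0.698
grip_force: 0.0
[-1.08914997e-01  5.28773639e-01  1.12968932e+00 -1.88203431e-05
  1.48314314e+00 -4.53836441e-01]
[[274.09275696 240.55963115]
 [273.86145957 271.62361329]]
```

View pics/w1.png

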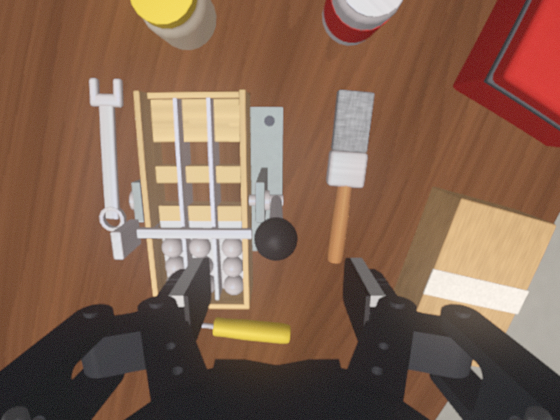

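The wrist view shows the knob at (276,239), where it was predicted, and the board is square with the image. I'll descend and grip.

```bash
python3 -m inch '0 0 8 0 0 0;0 0 8 0 0 0;0 0 8 0 0 0;0 0 8 0 0 0;0 0 8 0 0 0;0 0 8 0 0 0;0 0 8 0 0 0;0 0 6 0 0 0;0 0 3 0 0 0;0 0 0 0 0 0' && python3 -m inch '0 0 0 0 0 0;0 0 0 0 0 0;0 0 0 0 0 0;0 0 0 0 0 0;0 0 0 0 0 0;0 0 0 0 0 0;0 0 0 0 0 0;0 0 0 0 0 0;0 0 0 0 0 0;0 0 0 0 0 0' 0 50
```

```text
time_s: 4.32
eef_pos: [622.8, 48.8, 185.5]
ee_rot: [-0.0, 0.575, 0.818, -0.0]
force: [-0.2, 0.4, 0.9]
grip_width: 0.696
grip_force: 0.0
time_s: 5.15
eef_pos: [622.4, 48.5, 187.1]
ee_rot: [-0.0, 0.575, 0.818, -0.001]
force: [-5.7, -1.4, 4.4]
grip_width: 0.273
grip_force: 48.7
```

```bash
python3 -m inch '.86 0 0 0 -.0955 0;.86 0 0 0 -.0955 0;.86 0 0 0 -.0955 0;.86 0 0 0 -.0955 0;.86 0 0 0 -.0955 0;.86 0 0 0 -.0955 0;.86 0 0 0 -.0955 0;.86 0 0 0 -.0955 0;.86 0 0 0 -.0955 0;.86 0 0 0 -.0955 0' && python3 -m inch '.86 0 0 0 -.0955 0;.86 0 0 0 -.0955 0;.86 0 0 0 -.0955 0;.86 0 0 0 -.0955 0;.86 0 0 0 -.0955 0;.86 0 0 0 -.0955 0;.86 0 0 0 -.0955 0;.86 0 0 0 -.0955 0;.86 0 0 0 -.0955 0;.86 0 0 0 -.0955 0' && python3 -m inch '.86 0 0 0 -.0955 0;.86 0 0 0 -.0955 0;.86 0 0 0 -.0955 0;.86 0 0 0 -.0955 0;.86 0 0 0 -.0955 0;.86 0 0 0 -.0955 0;0 0 0 0 0 0;0 0 0 0 0 0;0 0 0 0 0 0;0 0 0 0 0 0'
python3 - <<'E'
from rig import ctrl
from h import *
o=[]
for n,(x,y,w,h) in dict(top=(220,150,200,160),scene=(180,140,160,160)).items():
    c=ctrl.capture(n);o.append(cv2.resize(c["image"][y:y+h,x:x+w,::-1],(400*w//200,400*h//200) if n=="top" else (320,320),interpolation=2))
cv2.imwrite("pics/t2.png",np.hstack(o))
E
```

```text
time_s: 5.98
eef_pos: [620.0, 55.5, 186.8]
ee_rot: [0.042, 0.575, 0.817, -0.03]
force: [-3.1, -6.6, 3.8]
grip_width: 0.273
grip_force: 48.8
time_s: 6.82
eef_pos: [617.1, 63.7, 185.7]
ee_rot: [0.083, 0.573, 0.814, -0.059]
force: [-4.0, -5.7, 4.2]
grip_width: 0.271
grip_force: 48.8
time_s: 7.65
eef_pos: [615.2, 69.1, 184.4]
ee_rot: [0.106, 0.571, 0.811, -0.075]
force: [-4.0, -2.5, 4.1]
grip_width: 0.276
grip_force: 49.4
```

View pics/t2.png

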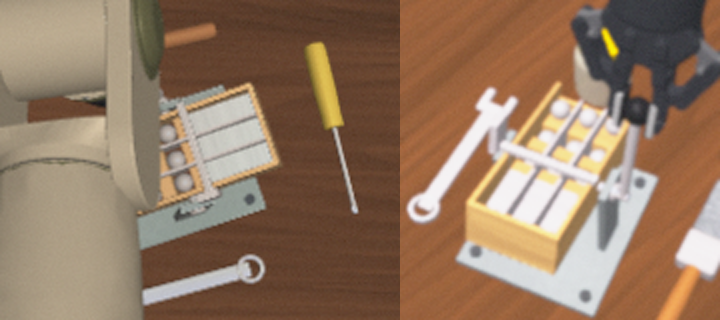

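The channel is already empty at about 0.26 rad and the balls are around the pockets, at about (560,105) to (600,160). I'll zoom in.

Run:
```python
from rig import ctrl
from h import *
c=ctrl.capture("scene");cv2.imwrite("pics/t3.png",cv2.resize(c["image"][170:250,220:320,::-1],None,fx=7,fy=7,interpolation=2))
```

```text
(no output)
```

View pics/t3.png

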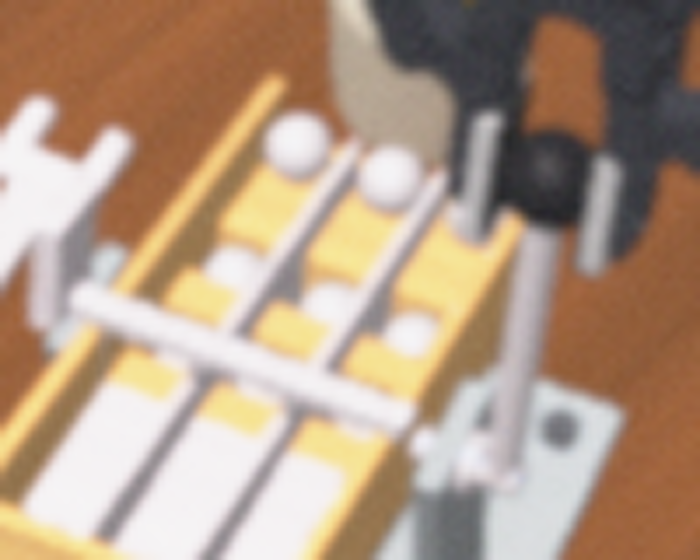

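All three far pockets are filled, at (235,265), (330,300) and (410,335). The spare balls are at the lip, at (297,145), (390,178) and (468,220). The near pockets were filled in the top view. I'll tip back slowly.

```bash
python3 -m inch '-1.29 0 0 0 .143 0;-1.29 0 0 0 .143 0;-1.29 0 0 0 .143 0;-1.29 0 0 0 .143 0;-1.29 0 0 0 .143 0;-1.29 0 0 0 .143 0;-1.29 0 0 0 .143 0;-1.29 0 0 0 .143 0;-1.29 0 0 0 .143 0;-1.29 0 0 0 .143 0' && python3 -m inch '-1.29 0 0 0 .143 0;-1.29 0 0 0 .143 0;-1.29 0 0 0 .143 0;-1.29 0 0 0 .143 0;-1.29 0 0 0 .143 0;-1.29 0 0 0 .143 0;-1.29 0 0 0 .143 0;-1.29 0 0 0 .143 0;-1.29 0 0 0 .143 0;-1.29 0 0 0 .143 0' && python3 -m inch '-1.29 0 0 0 .143 0;-1.29 0 0 0 .143 0;-1.29 0 0 0 .143 0;-1.29 0 0 0 .143 0;-1.29 0 0 0 .143 0;-1.29 0 0 0 .143 0;-1.29 0 0 0 .143 0;-1.29 0 0 0 .143 0;-1.29 0 0 0 .143 0;-1.29 0 0 0 .143 0' && python3 -m inch '-1.29 0 0 0 .143 0;-1.29 0 0 0 .143 0;-1.29 0 0 0 .143 0;-1.29 0 0 0 .143 0;-1.29 0 0 0 .143 0;-1.29 0 0 0 .143 0;-1.29 0 0 0 .143 0;0 0 0 0 0 0;0 0 0 0 0 0;0 0 0 0 0 0'
python3 - <<'E'
from rig import ctrl
from h import *
o=[]
for n,(x,y,w,h) in dict(top=(260,170,110,110),scene=(210,165,110,110)).items():
    c=ctrl.capture(n);o.append(cv2.resize(c["image"][y:y+h,x:x+w,::-1],(400,400),interpolation=2))
cv2.imwrite("pics/t4.png",np.hstack(o))
E
```

```text
time_s: 8.63
eef_pos: [618.9, 58.4, 186.5]
ee_rot: [0.044, 0.574, 0.817, -0.032]
force: [-6.4, 2.3, 3.3]
grip_width: 0.272
grip_force: 49.4
time_s: 9.47
eef_pos: [623.2, 46.2, 187.0]
ee_rot: [-0.018, 0.575, 0.818, 0.011]
force: [-7.5, 2.2, 3.9]
grip_width: 0.276
grip_force: 49.4
time_s: 10.3
eef_pos: [627.5, 34.0, 185.6]
ee_rot: [-0.079, 0.572, 0.814, 0.054]
force: [-7.1, 1.8, 3.1]
grip_width: 0.272
grip_force: 49.3
time_s: 11.13
eef_pos: [630.8, 24.9, 183.3]
ee_rot: [-0.12, 0.569, 0.809, 0.083]
force: [-6.4, -2.1, 1.7]
grip_width: 0.273
grip_force: 49.3
```

View pics/t4.png

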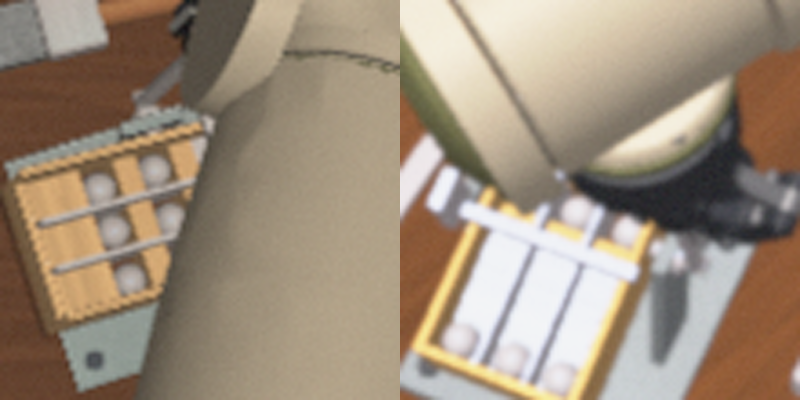

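The three spare balls are back at the channel end wall, at (460,338), (510,358) and (560,380). The five pockets in view are full, and the sixth is behind the arm but follows from the count. Next I'll level the board to about −0.03 rad, release and rise.

```bash
python3 -m inch '1.26 0 0 0 .0 0;1.26 0 0 0 -.14 0;1.26 0 0 0 -.14 0;1.26 0 0 0 -.14 0;1.26 0 0 0 -.14 0;1.26 0 0 0 -.14 0;1.26 0 0 0 -.14 0;1.26 0 0 0 -.14 0;1.26 0 0 0 -.14 0;1.26 0 0 0 -.14 0' && python3 -m inch '1.26 0 0 0 -.14 0;1.26 0 0 0 -.14 0;1.26 0 0 0 -.14 0;1.26 0 0 0 -.14 0;1.26 0 0 0 -.14 0;1.26 0 0 0 -.14 0;1.26 0 0 0 -.14 0;1.26 0 0 0 -.14 0;0 0 0 0 -.14 0;0 0 0 0 0 0' && python3 -m inch '0 0 0 0 0 0;0 0 0 0 0 0;0 0 0 0 0 0;0 0 0 0 0 0;0 0 0 0 0 0;0 0 0 0 0 0;0 0 0 0 0 0;0 0 0 0 0 0;0 0 0 0 0 0;0 0 0 0 0 0' 0.7 && python3 -m inch '0 0 -6.5 0 0 0;0 0 -6.5 0 0 0;0 0 -6.5 0 0 0;0 0 -6.5 0 0 0;0 0 -6.5 0 0 0;0 0 -6.5 0 0 0;0 0 -6.5 0 0 0;0 0 -6.5 0 0 0;0 0 -6.5 0 0 0;0 0 -6.5 0 0 0'
python3 - <<'E'
from rig import ctrl
from scipy.spatial.transform import Rotation as R
s=ctrl.sense();print(s["eef_pos"],R.from_quat(s["ee_rot"],scalar_first=True).as_matrix().round(3))
E
```

```text
time_s: 12.07
eef_pos: [626.9, 35.7, 186.0]
ee_rot: [-0.066, 0.574, 0.815, 0.045]
force: [-3.1, -4.8, -1.9]
grip_width: 0.27
grip_force: 49.1
time_s: 12.9
eef_pos: [623.4, 45.6, 187.1]
ee_rot: [-0.012, 0.575, 0.818, 0.007]
force: [-1.7, -4.0, -1.3]
grip_width: 0.275
grip_force: 49.1
time_s: 13.73
eef_pos: [623.9, 46.2, 187.2]
ee_rot: [-0.012, 0.575, 0.818, 0.009]
force: [0.1, 0.0, 0.4]
grip_width: 0.699
grip_force: 0.0
time_s: 14.57
eef_pos: [624.6, 44.3, 252.8]
ee_rot: [-0.012, 0.575, 0.818, 0.009]
force: [0.6, 0.3, 0.0]
grip_width: 0.7
grip_force: 0.0
[624.60407582  44.34391286 252.79888756] [[-0.338  0.941 -0.01 ]
 [ 0.941  0.338  0.028]
 [ 0.03   0.    -1.   ]]
```

```bash
python3 -m inch '-2 -15.6 0 0 -.28 0;-2 -15.6 0 0 0 0;-2 -15.6 0 0 0 0;-2 -15.6 0 0 0 0;-2 -15.6 0 0 0 0;-2 -15.6 0 0 0 0;-2 -15.6 0 0 0 0;-2 -15.6 0 0 0 0;-2 -15.6 0 0 0 0;-2 -15.6 0 0 0 0' 0 30 && python3 -m inch '0 0 0 0 0 0;0 0 10 0 0 0;0 0 10 0 0 0;0 0 10 0 0 0;0 0 10 0 0 0;0 0 10 0 0 0;0 0 10 0 0 0;0 0 0 0 0 0;0 0 0 0 0 0;0 0 0 0 0 0'
python3 - <<'E'
from rig import ctrl
from h import *
o=[]
for n,(x,y,w,h) in dict(top=(260,170,110,110),scene=(210,165,110,110)).items():
    c=ctrl.capture(n);o.append(cv2.resize(c["image"][y:y+h,x:x+w,::-1],(400,400),interpolation=2))
cv2.imwrite("pics/t5.png",np.hstack(o));cv2.imwrite("pics/w5.png",ctrl.capture("wrist")["image"][:,:,::-1])
E
```

```text
time_s: 15.4
eef_pos: [483.8, -27.5, 252.5]
ee_rot: [-0.0, 0.575, 0.818, 0.0]
force: [-0.2, -0.1, 0.9]
grip_width: -0.003
grip_force: 0.0
time_s: 16.23
eef_pos: [484.8, -27.2, 192.4]
ee_rot: [-0.0, 0.575, 0.818, 0.0]
force: [0.6, 0.1, 0.8]
grip_width: -0.001
grip_force: 0.0
```

View pics/w5.png

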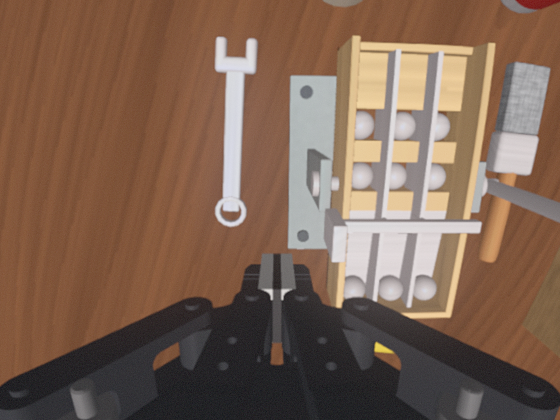

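All six pockets are full and three balls are at the channel end. The tab is at (335,232), with the closed fingers beside it at (277,260). I'll descend and push.

```bash
python3 -m inch '0 0 10 0 0 0;0 0 10 0 0 0;0 0 10 0 0 0;0 0 10 0 0 0;0 0 10 0 0 0;0 0 0 0 0 0;0 0 0 0 0 0;0 0 0 0 0 0;0 0 0 0 0 0;0 0 0 0 0 0' && python3 -m inch '0 2.4 0 0 0 0;0 2.4 0 0 0 0;0 2.4 0 0 0 0;0 2.4 0 0 0 0;0 2.4 0 0 0 0;0 2.4 0 0 0 0;0 2.4 0 0 0 0;0 2.4 0 0 0 0;0 2.4 0 0 0 0;0 2.4 0 0 0 0' && python3 -m inch '0 .5 0 0 0 0;0 .5 0 0 0 0;0 .5 0 0 0 0;0 .5 0 0 0 0;0 .5 0 0 0 0;0 .5 0 0 0 0;0 .5 0 0 0 0;0 .5 0 0 0 0;0 0 0 0 0 0;0 0 0 0 0 0'
```

```text
time_s: 17.22
eef_pos: [484.8, -27.2, 142.5]
ee_rot: [0.0, 0.575, 0.818, 0.0]
force: [-0.2, -0.3, -0.5]
grip_width: 0.001
grip_force: 0.0
time_s: 18.05
eef_pos: [507.2, -18.9, 142.1]
ee_rot: [-0.0, 0.575, 0.818, 0.0]
force: [-0.9, -0.6, 0.3]
grip_width: -0.001
grip_force: 0.8
time_s: 18.88
eef_pos: [510.9, -17.6, 142.1]
ee_rot: [-0.0, 0.575, 0.818, 0.0]
force: [-0.5, -0.8, 0.2]
grip_width: 0.002
grip_force: 0.4
```

```bash
python3 -m inch '0 .5 0 0 0 0;0 .5 0 0 0 0;0 .5 0 0 0 0;0 .5 0 0 0 0;0 .5 0 0 0 0;0 .5 0 0 0 0;0 .5 0 0 0 0;0 .5 0 0 0 0;0 0 0 0 0 0;0 0 0 0 0 0' && python3 -m inch '0 .5 0 0 0 0;0 .5 0 0 0 0;0 .5 0 0 0 0;0 .5 0 0 0 0;0 .5 0 0 0 0;0 .5 0 0 0 0;0 .5 0 0 0 0;0 0 0 0 0 0;0 0 0 0 0 0;0 0 0 0 0 0'
```

```text
time_s: 19.72
eef_pos: [513.9, -16.5, 142.1]
ee_rot: [-0.001, 0.575, 0.818, -0.001]
force: [-6.1, -3.8, 3.6]
grip_width: 0.003
grip_force: 3.6
time_s: 20.55
eef_pos: [514.4, -16.3, 142.1]
ee_rot: [-0.004, 0.575, 0.818, -0.004]
force: [-25.4, -10.0, 13.4]
grip_width: -0.004
grip_force: 13.9
```

The force rose against the stop, so the gate is fully shut. I'll back off, rise and check.

```bash
python3 -m inch '0 -2 0 0 0 0;0 -3 0 0 0 0;0 -4 0 0 0 0;0 -4 0 0 0 0;0 -4 0 0 0 0;0 -4 0 0 0 0;0 -4 0 0 0 0;0 -4 0 0 0 0;0 -4 0 0 0 0;0 -4 0 0 0 0' && python3 -m inch '0 0 -10 0 0 0;0 0 -10 0 0 0;0 0 -10 0 0 0;0 0 -10 0 0 0;0 0 -10 0 0 0;0 0 -5 0 0 0;0 0 0 0 0 0;0 0 0 0 0 0;0 0 0 0 0 0;0 0 0 0 0 0'
python3 - <<'E'
from rig import ctrl
from h import *
cv2.imwrite("pics/w6.png",ctrl.capture("wrist")["image"][:,:,::-1])
E
```

```text
time_s: 21.38
eef_pos: [482.7, -27.7, 142.1]
ee_rot: [-0.0, 0.575, 0.818, 0.0]
force: [-0.1, 0.1, -0.5]
grip_width: 0.001
grip_force: 0.0
time_s: 22.22
eef_pos: [482.9, -27.6, 196.6]
ee_rot: [-0.001, 0.575, 0.818, 0.0]
force: [-0.1, -0.2, -0.2]
grip_width: -0.003
grip_force: 0.0
```

View pics/w6.png

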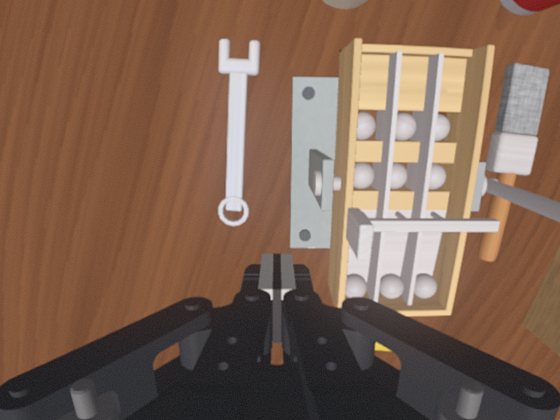

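The bar has moved about 19 px, with its end going from (479,227) to (498,226), so the gate is shut. Six balls are in the pockets and three are in the channel.

```bash
python3 -c "
from rig import ctrl
print(ctrl.finish_job())"
```

```text
the job is handed in; nothing more can be done
None
```

I handed the job in: all six pockets hold a ball, the three spare balls are back in the channel, the gate is shut against its stop, and the board is about 0.03 rad from level; no verdict came back.

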